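Vacuum-seal the jar of dried corn with the two-stage button

ROBOT

A 6-joint arm with a two-finger parallel gripper is mounted at the origin on the work surface. World frame = base frame: x ahead of the robot, y to its left, z up, the work surface at z = 0. Lengths are in m, angles in rad, forces in N, time in s.
With the tool pointing down it reaches from about 0.35 to 0.975 m from the base axis. Payload 4.9 kg.
Tool frame: the origin (TCP) lies at the very end of the fingers, on their centre line; the grasp point (between the pads) lies 19 mm behind it (grasp_offset is the z of the grasp point in the tool frame, in m); z points along the fingers, y is the line along which they close (so a half turn about z gives the same grasp; the last joint's range is limited). The gripper opens to 85 mm and grips with 20 to 120 N. Pads are 22 mm wide; open, the fingers measure 114 mm over their backs; the gripper's body (76 mm by 85 mm) begins 54 mm behind the grasp point. The pads swing forward as they close: fully open they stand 13 mm farther back than shut.
Start: joints at [1.033, 0.053, 1.613, -0, 1.476, -0.119], TCP at [0.254, 0.571, 0.231] pointing down, gripper open.
Joint ranges: [-3.01, 3.01], [-1.01, 2.22], [0.06, 2.58], [-1.02, 4.17], [0.09, 2.62], [-3.14, 3.14]. Speed limits (rad/s): [2.57, 2.57, 3.14, 3.14, 3.14, 3.14].

INTERFACE

Orientations are given as a rotation vector (axis times angle).
In Python, from station import get_state, capture, close_job, grasp_offset gives the robot as it stands.
- The arm moves only by the tool play_rows, never from a script. Its argument "deltas" is text: rows parted by semicolons, each of 7 numbers parted by spaces: the shift along the tool's x, y, z in mm, then the turn, a rotation vector about the tool's x, y, z in rad, then the finger opening in mm, from 0 to 85.4. A call has 1 to 5 rows; each row shifts and turns the commanded pose from where the row before left it, along the tool's axes as they then stand; what a row does not reach is not made up. A row lasts 1/8 s, in which the tool goes at most 62.5 mm and 10.7 degrees, less where a joint would pass 70% of its speed; a pose out of reach is approached as far as the arm can. A call with a gripper value outside its range is refused whole. The fingers move at their own pace and stop on an object; the grip force is fixed at half the most. Time passes only in rows, so rows that do not move let the fingers close. It gives the time, the measured TCP pose, the force, the opening and the grip force at its end, in the units of the state.
- get_state(): the state, without advancing time (a new reading comes with each control period).
- capture(name): name is "scene" or "side" or "wrist"; returns a dict with "color" (384x512x3 uint8, red, green, blue), "fx", "fy", "cx", "cy" (pixels), "rvec" (rotation vector, rad) and "tvec" (3), from world to camera coordinates, as OpenCV has them. Camera axes: x right, y down, z forward; pixel columns grow to the right and rows downward; lengths in m; the calibration is good to about 2 mm. The wrist camera is an equidistant fisheye: a pixel r from the principal point sees the ray r / f radians off the axis. A picture is of the moment at which its call begins. There is no depth.
- close_job(): hands the job in; it is judged then, once.
The state is a dict: "clock": time; "qpos": joint angles; "qvel": joint speeds; "joint_efforts": joint torques, N m; "ee_pos": TCP position; "orientation": TCP orientation; "force": force on the tool from outside, world axes, zero at the start; "wrist_torque": the same for the moment, N m; "gripper_width": finger opening in m; "gripper_force": force on a finger pad.
Only numpy, scipy, OpenCV 4.12 (cv2) and the standard library are available. Lean on these libraries where they do the work, as an engineer would, in place of code of your own. Each camera call takes 0.05 s, during which the arm holds its last target. There are 200 camera calls.

TASK

Seal the jar of yellow corn (yellow lid): press the red button on its sealer down to the halfway stop, hold it there for two seconds while the air is drawn out, then push it fully down so that it locks, and let go. Leave the red button of the other sealer (green beans, green lid) alone and do not shove or knock over the loose jar of orange peppers.

Things in the scene. Friction and masses are not known exactly. Their poses are not given: they have to be found in the camera images.
- corn_button_top (a point): Top centre of the red button by the corn jar (yellow food and lid): a disc 40 mm wide, 12 mm thick, on a grey pod 60 mm wide; its top is 115 mm above the table at rest, and this point sinks with it. Pressed straight down 24 mm in all: 12 mm on a spring (2 to 4 N) until it meets a steel collar (halfway stop), then 12 mm with the collar at a steady 9 N to the solid bottom. Let go, it rises 12 mm.
- corn_lock (a joint): The steel collar (30 mm wide) under the corn sealer's red disc, in m: 0 from rest to the halfway stop, 0.012 when fully down. It takes 9 N to push, stays where it is pushed and cannot be taken back up.
- bean_button_top (a point): Top centre of the like red button by the bean jar (green food and lid); not to be pressed. Each of the two alike sealers is a fixed white base 130 x 210 x 30 mm with the pod and button at one end and, 97 mm from the button's axis, a jar 74 mm wide under a white arm whose top is 153 mm above the table.
- pepper_jar: Loose glass jar of orange peppers with an orange lid, 74 mm wide, 100 mm tall, about 0.3 kg, standing between the sealers. Origin at the centre of its underside, z up. Not to be shoved or knocked over.

How it is judged:
On the way, in this order (a step that is already met when the one before it is completed fails the run):
1. the corn sealer's button is held at its halfway stop (8.5 mm or more down, the collar pushed less than 4 mm) for 1.5 s (distance of corn_button_top from where it was at the start of the episode above 0.0085 m and value of joint corn_lock below 0.004 m), for 1.5 s.
2. the corn sealer's button is pushed fully down (the collar 9 mm or more of its 12 mm) (distance of corn_button_top from where it was at the start of the episode above 0.0205 m and value of joint corn_lock above 0.009 m), for 0.1 s.
At the end, for the whole second after the job is handed in: The corn sealer's collar is locked down (9 mm or more of 12 mm) with the red disc let go and sprung back up off it (its top less than 15 mm below its first height); the bean sealer's button is up (within 5 mm); the pepper jar stands upright, at rest, within 30 mm of where it was (value of joint corn_lock above 0.009 m and distance of corn_button_top from where it was at the start of the episode below 0.015 m and distance of bean_button_top from where it was at the start of the episode below 0.005 m and distance of pepper_jar from where it was at the start of the episode below 0.03 m and angle between pepper_jar's own z axis and vertical below 0.2 rad and linear speed of pepper_jar below 0.02 m/s); the robot touches nothing.
It fails at once if the bean sealer's button is pressed (5 mm or more) (distance of bean_button_top from where it was at the start of the episode above 0.005 m).
It fails at once if the pepper jar is tipped by more than 0.35 rad (angle between pepper_jar's own z axis and vertical above 0.35 rad).
It fails at once if the pepper jar is shoved by 30 mm or more (distance of pepper_jar from where it was at the start of the episode above 0.03 m).
It also fails if it takes over 40 s, if anything falls off the work surface, if the arm or the gripper's body presses on something with over 40 N, if the wrist force passes 120 N, or if a joint passes its speed limit or range.

## Working session

There is one attempt and no reset: what is moved stays moved. The work goes in short steps, Python scripts to look and compute and a tool call to move; the robot and the scene stay as the last step left them, time stands still between calls to the robot, and variables do not carry over. Pictures are saved under pics/ and viewed, at most 10 in all, crops included, and the job is handed in when it is done.

Besides the shell and the picture viewer there is one more tool, called after ">>>" as a command line: name --argument value ..., lists and objects as JSON in quotes. play_rows: Moves the arm, as the interface text tells. Its arguments: {"type":"object","properties":{"deltas":{"type":"string"}},"required":["deltas"]}

```bash
mkdir -p pics; cat > h.py <<'E'
import numpy as np, cv2
from station import get_state, capture
def ray(c,u,v):
    R,_=cv2.Rodrigues(np.array(c["rvec"],float)); t=np.array(c["tvec"],float)
    d=R.T@np.array([(u-c["cx"])/c["fx"],(v-c["cy"])/c["fy"],1.]); return -R.T@t, d/np.linalg.norm(d)
def plane(c,u,v,z):
    o,d=ray(c,u,v); return o+d*(z-o[2])/d[2]
def tri(a,pa,b,pb):
    o1,d1=ray(a,*pa); o2,d2=ray(b,*pb)
    s=np.linalg.lstsq(np.c_[d1,-d2],o2-o1,rcond=None)[0]
    p,q=o1+s[0]*d1,o2+s[1]*d2; return (p+q)/2,np.linalg.norm(p-q)
def blobs(img,lo,hi,amin=40):
    h=cv2.cvtColor(img,cv2.COLOR_RGB2HSV); m=cv2.inRange(h,np.array(lo),np.array(hi))
    n,l,s,c=cv2.connectedComponentsWithStats(m)
    return [(s[i].tolist(),c[i].round(1).tolist()) for i in range(1,n) if s[i][4]>amin]
E
python3 - <<'E'
from h import *
s=get_state(); print(s["ee_pos"],s["orientation"],s["clock"],s["gripper_width"])
ims=[]
for n in("scene","side"):
    c=capture(n); ims.append(c["color"]); np.save(f"{n}.npy",c,allow_pickle=True)
    print(n,c["tvec"],ray(c,256,192))
    for k,lo,hi in(("red",(0,150,90),(6,255,255)),("red2",(174,150,90),(180,255,255)),("yel",(22,120,90),(34,255,255)),("or",(8,150,90),(18,255,255)),("grn",(40,90,40),(80,255,255))): print(k,blobs(c["color"],lo,hi))
cv2.imwrite("pics/a.png",ims[0][:,:,::-1]); cv2.imwrite("pics/b.png",ims[1][:,:,::-1])
E
```

```text
[0.25385741 0.57043928 0.23002667] [-0.65298554 -3.07232964  0.00314817] 0.0 0.08556045308047239
scene [ 0.36339283 -0.32072584  1.3557156 ] (array([1.0524386 , 0.26100393, 0.94717165]), array([-0.45067792, -0.30952635, -0.83730691]))
red [([195, 99, 16, 12, 149], [202.6, 104.2]), ([352, 223, 18, 17, 236], [360.5, 230.9])]
red2 []
yel [([444, 15, 20, 21, 185], [453.4, 25.5]), ([121, 19, 30, 40, 619], [136.6, 38.7]), ([27, 24, 28, 25, 439], [41.6, 36.0]), ([223, 113, 13, 15, 79], [229.8, 119.0]), ([205, 114, 19, 44, 418], [214.8, 135.9])]
or [([348, 0, 12, 8, 69], [354.2, 3.0]), ([145, 4, 29, 39, 711], [160.3, 23.2]), ([472, 4, 38, 49, 760], [491.1, 27.8]), ([254, 205, 35, 46, 1264], [270.9, 226.2])]
grn [([392, 221, 37, 35, 556], [407.2, 239.2])]
side [0.38936502 0.30346548 0.41551533] (array([0.14772556, 0.40881032, 0.47686548]), array([ 0.565295  , -0.65038978, -0.50738024]))
red [([359, 160, 18, 12, 169], [367.5, 165.0]), ([131, 243, 27, 22, 429], [144.3, 253.2])]
red2 []
yel [([465, 124, 43, 51, 1286], [485.9, 150.3]), ([313, 175, 31, 36, 867], [327.6, 192.5])]
or [([181, 188, 39, 57, 1516], [201.3, 212.5])]
grn [([401, 110, 24, 8, 78], [411.8, 113.9]), ([81, 269, 47, 50, 1172], [107.9, 295.7]), ([85, 316, 14, 6, 50], [91.0, 318.0])]
```

View pics/a.png

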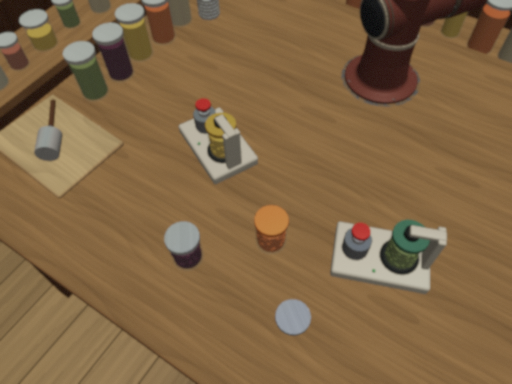

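View pics/b.png

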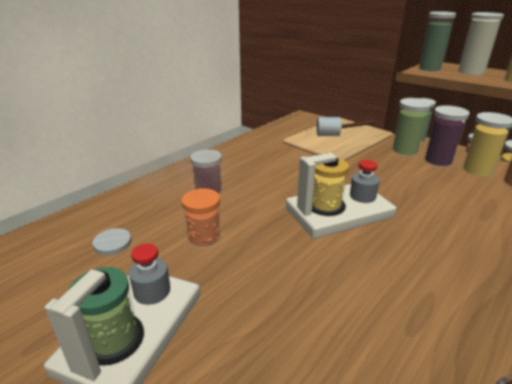

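The scene view shows the corn sealer's red button at (203,104), the bean button at (360,231) and the peppers at (271,226). In the side view they are at (368,165), (144,253) and (201,213).

```bash
python3 - <<'E'
from h import *
a=np.load("scene.npy",allow_pickle=True).item(); b=np.load("side.npy",allow_pickle=True).item()
for n,p,q in(("corn",(202.6,104.2),(367.5,165)),("bean",(360.5,230.9),(144.3,253.2)),("pepper",(270.9,226.2),(201.3,212.5))):
    print(n,tri(a,p,b,q), plane(a,*p,.109),plane(b,*q,.109))
print("lid yel",tri(a,(221,122),b,(329,166)),plane(a,221,122,.13))
s=get_state();R,_=cv2.Rodrigues(s["orientation"]);print(R.round(3))
# top ellipse of corn disc per view
for c,(x,y) in((a,(203,104)),(b,(367,165))):
    cv2.imwrite(f"pics/c{x}.png",cv2.resize(c["color"][y-30:y+60,x-60:x+60,::-1],None,fx=4,fy=4))
E
cd pics; python3 -c "
import cv2,numpy as np
cv2.imwrite('c.png',np.hstack([cv2.resize(cv2.imread(f),(400,300)) for f in('c203.png','c367.png')]))"
```

```text
corn (array([ 0.4504182 , -0.30891144,  0.10898924]), np.float64(0.000978390064522551)) [ 0.45089435 -0.3084023   0.109     ] [ 0.45046869 -0.30982874  0.109     ]
bean (array([0.56551121, 0.18702947, 0.10878708]), np.float64(0.0004790581412243768)) [0.56573556 0.18727582 0.109     ] [0.56526897 0.18690021 0.109     ]
pepper (array([0.6357638 , 0.012163  , 0.06505782]), np.float64(0.0005987065748549313)) [0.65636733 0.02428571 0.109     ] [0.58365248 0.05481765 0.109     ]
lid yel (array([ 0.49142004, -0.21912082,  0.12943523]), np.float64(0.005294060066703694)) [ 0.48944542 -0.22143399  0.13      ]
[[-0.914  0.407 -0.001]
 [ 0.407  0.914 -0.002]
 [ 0.    -0.002 -1.   ]]
```

View pics/c.png

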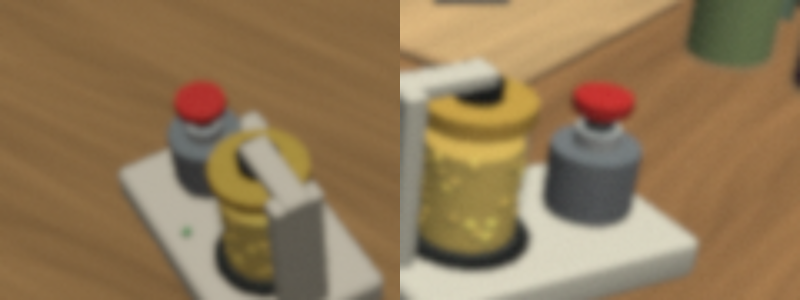

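>>> play_rows --deltas "-33 -26 0 0 0 0 0;-33 -26 0 0 0 0 0;-33 -26 0 0 0 0 0;-33 -26 0 0 0 0 0;-33 -26 0 0 0 0 0"

```text
clock: 0.72
ee_pos: [0.3523, 0.3837, 0.2308]
orientation: [-0.653, -3.073, 0.001]
force: [0.3, -0.3, -0.6]
gripper_width: -0.0
gripper_force: 0.0
```

>>> play_rows --deltas "-33 -26 0 0 0 0 0;-33 -26 0 0 0 0 0;-33 -26 0 0 0 0 0;-33 -26 0 0 0 0 0;-33 -26 0 0 0 0 0"

```text
clock: 1.35
ee_pos: [0.4501, 0.1979, 0.2308]
orientation: [-0.653, -3.073, 0.0]
force: [0.5, 0.0, -0.2]
gripper_width: -0.0
gripper_force: 0.0
```

>>> play_rows --deltas "-21 -46 0 0 0 0 0;-21 -46 0 0 0 0 0;-21 -46 0 0 0 0 0;-21 -46 0 0 0 0 0;-21 -46 0 0 0 0 0"

```text
clock: 1.98
ee_pos: [0.4518, -0.0551, 0.2309]
orientation: [-0.653, -3.073, -0.0]
force: [0.5, -0.2, -0.8]
gripper_width: -0.0
gripper_force: 0.0
```

>>> play_rows --deltas "-21 -46 0 0 0 0 0;-21 -46 0 0 0 0 0;-21 -46 0 0 0 0 0;-21 -46 0 0 0 0 0;-21 -46 0 0 0 0 0"

```text
clock: 2.6
ee_pos: [0.4543, -0.3079, 0.2308]
orientation: [-0.653, -3.072, -0.001]
force: [1.0, 0.9, 0.7]
gripper_width: 0.0003
gripper_force: 0.0
```

>>> play_rows --deltas "0 0 0 0 0 0.175 0;0 0 0 0 0 0.175 0;0 0 0 0 0 0.175 0;0 0 0 0 0 0.175 0;0 0 0 0 0 0.175 0"

```text
clock: 3.22
ee_pos: [0.4544, -0.3062, 0.2307]
orientation: [-1.9, -2.5, -0.0]
force: [0.2, -1.3, -1.0]
gripper_width: 0.0001
gripper_force: 0.0
```

>>> play_rows --deltas "0 0 0 0 0 0.175 0;0 0 0 0 0 0.175 0;0 0 0 0 0 0.175 0;0 0 0 0 0 0.175 0;0 0 0 0 0 0 0"

```text
clock: 3.85
ee_pos: [0.4545, -0.3062, 0.2308]
orientation: [-2.636, -1.708, 0.0]
force: [0.6, 0.5, -0.8]
gripper_width: 0.0
gripper_force: 0.0
```

```bash
cat > g.py <<'E'
from h import *
s=get_state();R,_=cv2.Rodrigues(s["orientation"]);print(R.round(3),s["ee_pos"],s["qpos"].round(2) if hasattr(s["qpos"],"round") else s["qpos"],s["force"],s["gripper_width"],s["clock"])
print("to target tool mm",R.T@(np.array([.4505,-.309,.130])-s["ee_pos"])*1e3)
E
python3 g.py
```

```text
[[ 0.409  0.913 -0.001]
 [ 0.913 -0.409  0.001]
 [ 0.    -0.001 -1.   ]] [ 0.45445063 -0.30620344  0.23075106] [-0.73 -0.13  1.79 -0.    1.48 -0.31] [ 0.64687889  0.48876413 -0.75444952] 4.7293942051203934e-05 3.85
to target tool mm [ -4.19342936  -2.3691277  100.7522033 ]
```

>>> play_rows --deltas "-4 -2.5 20 0 0 0 0;0 0 20 0 0 0 0;0 0 20 0 0 0 0;0 0 20 0 0 0 0;0 0 14 0 0 0 0"

```text
clock: 4.47
ee_pos: [0.4503, -0.3085, 0.1352]
orientation: [-2.636, -1.705, 0.001]
force: [-0.4, -0.1, 0.2]
gripper_width: -0.0002
gripper_force: 0.0
```

```bash
python3 - <<'E'
from h import *
c=[capture(n)["color"] for n in("scene","side")]
cv2.imwrite("pics/d.png",np.hstack([cv2.resize(i[y-60:y+30,x-60:x+60,::-1],(400,300)) for i,(x,y) in zip(c,((203,104),(367,165)))]))
E
python3 g.py
```

```text
[[ 0.41   0.912 -0.003]
 [ 0.912 -0.41   0.003]
 [ 0.001 -0.004 -1.   ]] [ 0.44975971 -0.30809503  0.13474895] [-0.74 -0.06  1.89  0.    1.31 -0.31] [-0.51413213 -0.21606501 -0.86900974] -4.5236906796270707e-07 4.575
to target tool mm [-0.52740384  1.06475919  4.74422548]
```

View pics/d.png

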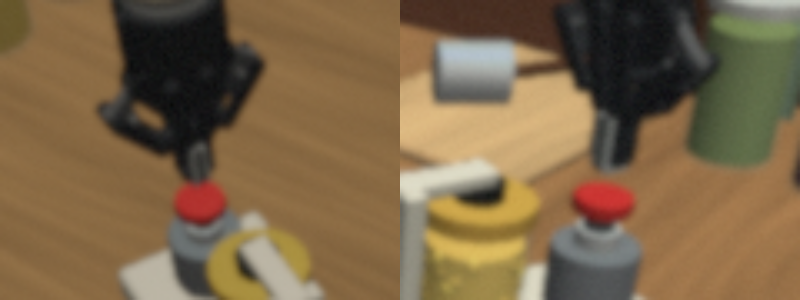

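The shut fingertips hang centred over the red disc in both views, at about (200,180) and (610,165) in the crop, well clear of the jar arm. Now I'll descend slowly and watch the force.

>>> play_rows --deltas "0 0 5 0 0 0 0;0 0 5 0 0 0 0;0 0 5 0 0 0 0;0 0 2 0 0 0 0;0 0 0 0 0 0 0"

```text
clock: 5.2
ee_pos: [0.4507, -0.309, 0.1202]
orientation: [-2.638, -1.705, 0.0]
force: [-0.0, -1.0, -0.4]
gripper_width: 0.0001
gripper_force: 0.0
```

>>> play_rows --deltas "0 0 2 0 0 0 0;0 0 2 0 0 0 0;0 0 0 0 0 0 0;0 0 0 0 0 0 0"

```text
clock: 5.7
ee_pos: [0.4508, -0.3091, 0.1163]
orientation: [2.638, 1.706, 0.0]
force: [-0.9, -0.5, 0.6]
gripper_width: 0.0
gripper_force: 0.0
```

>>> play_rows --deltas "0 0 2 0 0 0 0;0 0 2 0 0 0 0;0 0 0 0 0 0 0;0 0 0 0 0 0 0"

```text
clock: 6.2
ee_pos: [0.4509, -0.3092, 0.1126]
orientation: [2.638, 1.705, 0.0]
force: [0.4, -0.9, 2.1]
gripper_width: 0.0001
gripper_force: 1.1
```

>>> play_rows --deltas "0 0 2 0 0 0 0;0 0 2 0 0 0 0;0 0 0 0 0 0 0;0 0 0 0 0 0 0"

```text
clock: 6.7
ee_pos: [0.4509, -0.3092, 0.1085]
orientation: [2.638, 1.705, 0.0]
force: [0.2, -0.2, 2.2]
gripper_width: 0.0001
gripper_force: 1.4
```

>>> play_rows --deltas "0 0 2 0 0 0 0;0 0 1 0 0 0 0;0 0 1 0 0 0 0;0 0 0 0 0 0 0;0 0 0 0 0 0 0"

```text
clock: 7.32
ee_pos: [0.4509, -0.3091, 0.1044]
orientation: [2.638, 1.705, 0.0]
force: [1.6, -0.9, 4.2]
gripper_width: -0.0
gripper_force: 1.7
```

>>> play_rows --deltas "0 0 0.5 0 0 0 0;0 0 0.5 0 0 0 0;0 0 0 0 0 0 0;0 0 0 0 0 0 0"

```text
clock: 7.82
ee_pos: [0.4508, -0.3091, 0.1034]
orientation: [2.638, 1.705, 0.0]
force: [1.0, -0.5, 3.9]
gripper_width: 0.0001
gripper_force: 1.8
```

>>> play_rows --deltas "0 0 0 0 0 0 0;0 0 0 0 0 0 0;0 0 0 0 0 0 0;0 0 0 0 0 0 0;0 0 0 0 0 0 0"

```text
clock: 8.45
ee_pos: [0.4508, -0.3091, 0.1034]
orientation: [2.638, 1.705, 0.0]
force: [1.9, -1.6, 4.3]
gripper_width: 0.0002
gripper_force: 1.8
```

>>> play_rows --deltas "0 0 0 0 0 0 0;0 0 0 0 0 0 0;0 0 0 0 0 0 0;0 0 0 0 0 0 0;0 0 0 0 0 0 0"

```text
clock: 9.07
ee_pos: [0.4508, -0.3091, 0.1033]
orientation: [2.638, 1.706, 0.0]
force: [2.2, -1.4, 4.4]
gripper_width: -0.0001
gripper_force: 1.8
```

>>> play_rows --deltas "0 0 0 0 0 0 0;0 0 0 0 0 0 0;0 0 0 0 0 0 0;0 0 0 0 0 0 0;0 0 0 0 0 0 0"

```text
clock: 9.7
ee_pos: [0.4508, -0.309, 0.1033]
orientation: [2.638, 1.706, 0.0]
force: [2.3, -1.6, 2.9]
gripper_width: 0.0
gripper_force: 1.8
```

>>> play_rows --deltas "0 0 0 0 0 0 0;0 0 0 0 0 0 0;0 0 0 0 0 0 0;0 0 0 0 0 0 0;0 0 0 0 0 0 0"

```text
clock: 10.32
ee_pos: [0.4508, -0.309, 0.1033]
orientation: [2.638, 1.706, -0.0]
force: [1.7, -1.4, 3.3]
gripper_width: 0.0001
gripper_force: 1.8
```

>>> play_rows --deltas "0 0 2 0 0 0 0;0 0 2 0 0 0 0;0 0 2 0 0 0 0;0 0 2 0 0 0 0;0 0 0 0 0 0 0"

```text
clock: 10.95
ee_pos: [0.4509, -0.3091, 0.096]
orientation: [2.638, 1.706, -0.0]
force: [0.6, -0.6, 7.4]
gripper_width: -0.0
gripper_force: 3.5
```

>>> play_rows --deltas "0 0 1.5 0 0 0 0;0 0 1.5 0 0 0 0;0 0 1 0 0 0 0;0 0 0 0 0 0 0;0 0 0 0 0 0 0"

```text
clock: 11.58
ee_pos: [0.4509, -0.3092, 0.0921]
orientation: [2.638, 1.705, -0.0]
force: [0.5, -0.8, 7.0]
gripper_width: 0.0001
gripper_force: 3.8
```

>>> play_rows --deltas "0 0 0.5 0 0 0 0;0 0 0.5 0 0 0 0;0 0 0.5 0 0 0 0;0 0 0 0 0 0 0;0 0 0 0 0 0 0"

```text
clock: 12.2
ee_pos: [0.451, -0.3092, 0.091]
orientation: [2.638, 1.706, 0.0]
force: [0.2, -0.8, 8.7]
gripper_width: -0.0003
gripper_force: 4.6
```

>>> play_rows --deltas "0 0 0.5 0 0 0 0;0 0 0.5 0 0 0 0;0 0 0 0 0 0 0;0 0 0 0 0 0 0"

```text
clock: 12.7
ee_pos: [0.4511, -0.3093, 0.0908]
orientation: [2.638, 1.706, -0.0]
force: [-1.5, 1.0, 13.3]
gripper_width: 0.0
gripper_force: 6.7
```

Force is rising without further travel, so this is the solid bottom. Retreating.

>>> play_rows --deltas "0 0 -4 0 0 0 0;0 0 -8 0 0 0 0;0 0 -10 0 0 0 0;0 0 -15 0 0 0 0;0 0 -20 0 0 0 0"

```text
clock: 13.32
ee_pos: [0.4501, -0.3084, 0.146]
orientation: [-2.636, -1.704, 0.001]
force: [-0.6, -0.8, -0.2]
gripper_width: 0.0001
gripper_force: 0.0
```

>>> play_rows --deltas "0 0 -30 0 0 0 0;0 0 -30 0 0 0 0;0 0 0 0 0 0 0;0 0 0 0 0 0 0;0 0 0 0 0 0 0"

```text
clock: 13.95
ee_pos: [0.4501, -0.3084, 0.2041]
orientation: [-2.636, -1.704, 0.001]
force: [0.1, -0.2, 0.1]
gripper_width: -0.0002
gripper_force: 0.0
```

```bash
python3 - <<'E'
from h import *
c=[capture(n) for n in("scene","side")]
b=[[x for x in blobs(i["color"],(0,150,90),(6,255,255))] for i in c]; print(b)
print(tri(c[0],b[0][0][1],c[1],b[1][0][1]))
cv2.imwrite("pics/e.png",np.hstack([cv2.resize(i["color"][y-30:y+60,x-60:x+60,::-1],(400,300)) for i,(x,y) in zip(c,((203,104),(367,165)))]))
for i in c: print(blobs(i["color"],(8,150,90),(18,255,255),1000))
print(get_state()["force"],get_state()["ee_pos"])
E
```

```text
[[([196, 102, 15, 12, 144], [203.1, 107.5]), ([352, 223, 18, 17, 232], [360.5, 230.9])], [([358, 165, 18, 12, 165], [366.7, 169.8]), ([131, 243, 27, 22, 428], [144.4, 253.2])]]
(array([ 0.4504834 , -0.30897399,  0.09716194]), np.float64(0.0011364289272636733))
[([254, 205, 35, 46, 1260], [270.9, 226.3])]
[([181, 188, 39, 57, 1501], [201.2, 212.4])]
[0.17527466 0.63646483 0.22696081] [ 0.45019835 -0.30852381  0.20434186]
```

View pics/e.png

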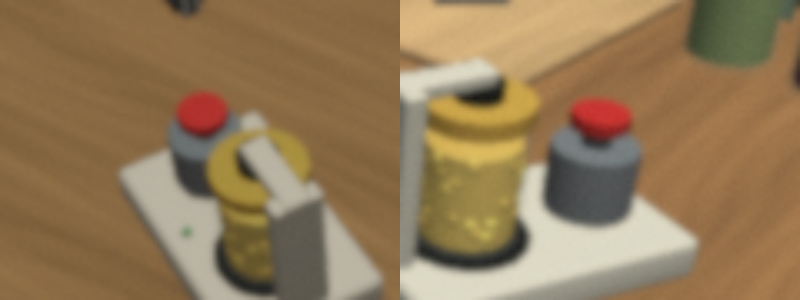

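The picture shows the collar gone down into the pod. The disc has sprung back to about 12 mm below its start, at (203,107) and (367,170). The bean button and the peppers haven't moved.

```bash
python3 -c "
from station import close_job
print(close_job())"
```

```text
the job is handed in; nothing more can be done
None
```

The corn jar is sealed and the job is handed in, with no verdict returned: the button was held at the halfway stop for about 2.5 s, pushed to the bottom so the collar locked, then let go, and the bean button and pepper jar had not moved.

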